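# Press an end cap home with the quick clamp and back the jaw off

### The job

Press the yellow end cap fully home into its tube by pumping the orange trigger of the quick clamp, and stop squeezing as soon as you feel the cap seat so that it is not crushed. Then press the red release lever right down and slide the jaw all the way back by its orange grip, leaving the lever down and the cap in the tube. Do not shove the jaw or the cap by hand to press it in, and leave the things round about alone.

Things in the scene. Friction and masses are not known exactly. Their poses are not given: they have to be found in the camera images.
- clamp: Quick clamp on a plywood board, 110x325x12 mm, fixed to the table. Origin on the table, z up, y = way the jaw advances, release lever on the -x side. In mm: board y -135 to 190; toothed bar at x 0, z 44-60, tail to y -127; blue cheeks |x|<17, y -72 to 2, to z 64; black handle y -15 to 7, |x|<14, to z 99. A ratchet (teeth every 6 mm) lets the jaw only advance until the release lever is down.
- trigger_tip (a point): On the rear face (away from the handle) of the orange trigger, 6 mm below its top end. Paddle 22 mm wide, 10 mm thick, pivot at y -56, z 18 mm in the clamp frame, 80 mm below this point; at rest it leans back 0.36 rad, its top 98 mm above the table. Pump: push this face along the clamp's +y, then let its spring bring it back. Only the bar (top z 60 mm) lies behind it.
- trigger (a joint): Trigger angle, rad: 0 at rest, 0.40 end stop (tip moved 31 mm along +y). Push at the tip: 2-4 N for the spring alone, 6-8 N driving the jaw, 9-13 N with the sliding cap; rises steeply once the cap is seated (18 N is about 25 N on the cap, over 25 N crushes it). A stroke past 0.36 moves the jaw 12 mm, a shorter one 6 or 0 mm. Let it return fully each time.
- lever_tab (a point): Top face of the red thumb tab of the release lever, 24x30 mm, on the clamp's -x side, 77 mm above the table when up. Pressed straight down with about 8 N it goes down 17 mm to its stop, and stays where it is put.
- release_lever (a joint): Release lever angle, rad: 0 up (ratchet engaged), 0.55 fully down (ratchet released, jaw slides both ways with 4 N drag). Down means above 0.45.
- jaw (a joint): Jaw travel, m: 0 fully back against its stop, growing towards the tube, 0.065 at most.
- jaw_head: Blue jaw block with rubber pad and orange grip, 46 mm wide, 16 mm thick, block top 75 mm above the table. Its origin lies at the clamp's origin when the jaw is fully back; axes as the clamp.
- jaw_face (a point): Centre of the black rubber face of the jaw, 44x44 mm, that meets the cap; 50 mm above the table. Axes as the clamp.
- jaw_grip (a point): Middle of the upright orange grip on top of the jaw: post 14 mm along the clamp's x, 10 mm along y, 36 mm high, top 109 mm above the table, 10 mm behind jaw_face. Pinch it across x. Axes as the clamp.
- cap_face (a point): Centre of the front of the yellow plastic end cap's flange (43 mm diameter, 6 mm thick), facing the jaw, 50 mm above the table. Axes as the clamp; the cap moves along +y into the tube with 6 N friction and stays where it is left. More than 40 N crushes it.
- cap_flange (a point): Centre of the rear side of the cap's flange, the side that seats on the tube's rim; 6 mm behind cap_face.
- tube_rim (a point): Centre of the rim of the aluminium tube, 38 mm diameter, along the clamp's y, 50 mm above the table, in a dark bracket (80 mm wide, to 74 mm high). The cap is home when cap_flange is at tube_rim. Its place along y differs each time.
- cap: The yellow end cap; its origin lies on the tube axis, at the rim when the cap is home.
- spray_can: White spray can standing on the table, 62 mm in diameter, 205 mm tall, origin under it. Bystander.
- glue: White glue bottle with an orange tip, 51 mm in diameter, 134 mm tall, origin under it. Bystander.
- tin: Round green wax tin, 79 mm in diameter, 34 mm high, origin under it. Bystander.

How it is judged (in metres and radians):
On the way, in this order (a step that is already met when the one before it is completed fails the run):
1. the cap is pressed home: its flange is within 1.5 mm of the tube's rim (distance between cap_flange and tube_rim below 0.0015 m), for 0.2 s.
2. the release lever is pressed right down (value of joint release_lever above 0.45 rad), for 0.1 s.
3. the jaw is slid all the way back (value of joint jaw below 0.003 m), for 0.2 s.
At the end, for the whole second after the job is handed in: The cap's flange is within 1.5 mm of the tube's rim, the jaw is within 3 mm of fully back and at rest, the release lever is down (above 0.45 rad) and the trigger is back at rest (distance between cap_flange and tube_rim below 0.0015 m and value of joint jaw below 0.003 m and value of joint release_lever above 0.45 rad and value of joint trigger below 0.03 rad and linear speed of jaw_head below 0.01 m/s); the robot touches nothing.
It fails at once if the cap is crushed: the jaw presses it with more than 40 N (contact force between jaw_head and cap above 40 N).
It fails at once if the jaw is shoved by hand while the release lever is not down (value of joint release_lever below 0.4 rad and contact force between any of the fingers, the arm and jaw_head above 2 N).
It fails at once if the cap is pushed by hand (contact force between any of the fingers, the arm and cap above 2 N).
It fails at once if a bystander is moved more than 2 cm (distance of any of spray_can, glue, tin from where it was at the start of the episode above 0.02 m).
It also fails if it takes over 61 s, if anything falls off the work surface, if the arm or the gripper's body presses on something with over 40 N, if the wrist force passes 120 N, or if a joint passes its speed limit or range.

### The arm

A 6-joint arm with a two-finger parallel gripper is mounted at the origin on a cart in front of the work surface, level with it; the furniture and walls round the work are solid. World frame = base frame: x ahead of the robot, y to its left, z up, the work surface at z = 0. Lengths are in mm, angles in rad, forces in N, time in s.
With the tool pointing down it reaches from about 300 to 775 mm from the base axis. Payload 14.6 kg.
Tool frame: the origin (TCP) lies midway between the tips of the shut fingers; the grasp point (between the pads) lies grasp_offset behind it (grasp_offset is the distance from the TCP to the grasp point, in mm); z points along the fingers, y is the line along which they close (so a half turn about z gives the same grasp; the last joint's range is limited). The gripper opens to 94 mm and grips with 3 to 60 N. Pads are 16 mm wide; open, the fingers measure 119 mm over their backs; the gripper's body (75 mm by 177 mm) begins 78 mm behind the grasp point.
Start: joints at [1.104, 0.3, 1.521, -0, 1.321, -0.067], TCP at [214.075, 506.617, 205.446] pointing down, gripper open.
Joint ranges: [-3.03, 3.03], [-0.79, 2.21], [0.23, 2.52], [-1.04, 4.18], [0, 3.07], [-2.55, 2.55]. Speed limits (rad/s): [2.22, 2.22, 2.57, 3.14, 3.14, 3.14].

### API

Orientations are given as [roll, pitch, yaw] about the fixed x, y, z axes, in that order (R = Rz(yaw) Ry(pitch) Rx(roll)).
In Python, from cell import * gives the robot as it stands. The module is installed in compiled form; this text tells all that it offers.
- The arm moves only by the shell command python3 -m jog 'ROWS' [FORCE]. ROWS is JSON, a list of rows, each a list of 3 entries, a list of its own where there are three numbers: the finger opening in mm, from 0 to 94, then the shift along the tool's x, y, z in units of 50 mm (1.0 is 50 mm), then the turn about the tool's z in units of 180 degrees (1.0 is 180 degrees). In form: [[fingers, [dx, dy, dz], twist], ...]. A call has 1 to 20 rows; each row shifts and turns the commanded pose from where the row before left it, along the tool's axes as they then stand; what a row does not reach is not made up. A row lasts 1/10 s, in which the tool goes at most 50 mm and 8.59 degrees, less where a joint would pass 70% of its speed; a pose out of reach is approached as far as the arm can. A call with a number of a shift or a turn outside -1 to 1 is refused whole. A call with a gripper value outside its range is refused whole. The fingers move at their own pace and stop on an object; FORCE is the grip in N (left out, the last holds). Time passes only in rows, so rows that do not move let the fingers close. It gives the time, the measured TCP pose, the force, the opening and the grip force at its end, in the units of the state.
- read_state(): the state, without advancing time (a new reading comes with each control period).
- camera(name): name is "scene" or "top" or "wrist"; returns the picture (420x560x3 uint8, red, green, blue); there is no depth.
- calibration(name): a dict with "mtx" (3x3 intrinsics, pixels), "distortion" ([k1, k2, p1, p2, k3] as OpenCV has them; the pictures are not rectified), "cam_to_world" (4x4, takes a point from camera to world coordinates); the wrist camera has in their place "hand_eye" (4x4, takes a point from camera to tool coordinates, whose origin is the TCP and whose axes are the flange's). Camera axes: x right, y down, z forward; pixel columns grow to the right and rows downward; lengths in mm; the calibration is good to about 2 mm. A picture is of the moment at which its call begins: read the wrist's pose just before it. calibration takes no time and is no camera call.
- sign_off(): hands the job in; it is judged then, once.
Trained networks look in the newest picture that a camera, given by its name, has taken for a name from the list of things; names that differ only in an ending like _2 or _b are one class to them, and where a whole thing is asked for, a point or a joint stands for the part that bears it (a point fixed in the world has none). Each returns a list of dicts, best first, with "conf" (0 to 1); they miss things now and then, are a little off and sometimes report something else, mostly with a low value. They report only what shows in the picture. A call takes as long as a camera call.
- regions_of(camera, query): "pixels" (420x560 bool, what is visible of it) and "rect" ([centre column, centre row, width, height] in pixels, round what is visible of it).
The state is a dict: "clock": time; "joints": joint angles; "qd": joint speeds; "effort": joint torques, N m; "eef_pos": TCP position; "eef_rot": TCP orientation; "wrist_force": force on the tool from outside, world axes, zero at the start; "moment": the same for the moment, N m; "finger_gap": finger opening in mm; "finger_force": force on a finger pad.
Only numpy, scipy, OpenCV 4.12 (cv2) and the standard library are available. Lean on these libraries where they do the work, as an engineer would, in place of code of your own. Each camera call takes 0.05 s, during which the arm holds its last target. There are 200 camera calls.

## Working session

There is one attempt and no reset: what is moved stays moved. The work goes in short steps, Python scripts to look and compute and a shell command to move; the robot and the scene stay as the last step left them, time stands still between calls to the robot, and variables do not carry over. Pictures are saved under pics/ and viewed, at most 10 in all, crops included, and the job is handed in when it is done.

```bash
mkdir -p pics
cat > h.py <<'E'
from cell import *
import numpy as np, cv2
from scipy.spatial.transform import Rotation as Ro
def ray(cam,uv,T=None):
    c=calibration(cam); K=np.array(c["mtx"],float); d=np.array(c["distortion"],float)
    if T is None: T=np.array(c["cam_to_world"],float)
    p=cv2.undistortPoints(np.array(uv,float).reshape(-1,1,2),K,d).reshape(-1,2)
    v=np.c_[p,np.ones(len(p))]@T[:3,:3].T
    return T[:3,3],v
def atz(cam,uv,z,T=None):
    o,v=ray(cam,uv,T); return o+v*((z-o[2])/v[:,2])[:,None]
def proj(cam,P,T=None):
    c=calibration(cam)
    if T is None: T=np.array(c["cam_to_world"],float)
    Ti=np.linalg.inv(T); r,_=cv2.Rodrigues(Ti[:3,:3])
    return cv2.projectPoints(np.array(P,float).reshape(-1,1,3),r,Ti[:3,3],np.array(c["mtx"],float),np.array(c["distortion"],float))[0].reshape(-1,2)
def wristT(s):
    T=np.eye(4); T[:3,:3]=Ro.from_euler('xyz',s["eef_rot"]).as_matrix(); T[:3,3]=s["eef_pos"]
    return T@np.array(calibration("wrist")["hand_eye"],float)
E
python3 - <<'E'
from h import *
s=read_state(); print({k:np.round(v,3) for k,v in s.items()})
for n in("scene","top"):
    im=camera(n); cv2.imwrite(f"pics/{n}0.png",im[:,:,::-1])
    c=calibration(n); print(n,np.round(c["cam_to_world"],2).tolist(), np.round(c["mtx"],0).tolist())
    for q in("clamp","trigger_tip","lever_tab","jaw_head","jaw_grip","cap","tube_rim","spray_can","glue","tin"):
        r=regions_of(n,q); print(q,[(round(x["conf"],2),np.round(x["rect"]).tolist(),int(x["pixels"].sum())) for x in r[:2]])
E
```

```text
{'clock': np.float64(0.0), 'joints': array([ 1.104,  0.3  ,  1.522,  0.   ,  1.321, -0.067]), 'qd': array([-0.001,  0.   , -0.001,  0.001,  0.   , -0.001]), 'effort': array([ 2.0000e-03, -5.3180e+01, -3.5275e+01,  7.1000e-02,  2.4000e-02,
       -0.0000e+00]), 'eef_pos': array([213.965, 506.393, 204.885]), 'eef_rot': array([-3.14 , -0.   ,  2.742]), 'wrist_force': array([ 0.206, -0.326,  0.106]), 'moment': array([ 0.026, -0.014,  0.027]), 'finger_force': np.float64(0.0), 'finger_gap': np.float64(93.64)}
scene [[0.78, -0.36, 0.51, 96.86], [-0.63, -0.46, 0.63, -541.9], [0.0, -0.81, -0.58, 638.76], [0.0, 0.0, 0.0, 1.0]] [[382.0, 0.0, 279.0], [0.0, 382.0, 211.0], [0.0, 0.0, 1.0]]
clamp [(0.61, [320.0, 260.0, 120.0, 96.0], 4205)]
trigger_tip [(0.45, [347.0, 261.0, 14.0, 21.0], 110)]
lever_tab [(0.78, [320.0, 251.0, 26.0, 12.0], 220)]
jaw_head [(0.78, [329.0, 246.0, 60.0, 65.0], 625)]
jaw_grip [(0.93, [330.0, 247.0, 64.0, 65.0], 582)]
cap []
tube_rim [(0.62, [288.0, 219.0, 30.0, 32.0], 726), (0.33, [331.0, 243.0, 68.0, 69.0], 607)]
spray_can [(0.87, [205.0, 150.0, 25.0, 71.0], 1299)]
glue 
[... 185 characters left out ...]
.84], [0.02, -0.18, -0.98, 1236.08], [0.0, 0.0, 0.0, 1.0]] [[389.0, 0.0, 279.0], [0.0, 389.0, 215.0], [0.0, 0.0, 1.0]]
clamp [(0.68, [310.0, 211.0, 102.0, 37.0], 2952)]
trigger_tip [(0.71, [278.0, 211.0, 30.0, 24.0], 512), (0.53, [346.0, 212.0, 6.0, 8.0], 54)]
lever_tab [(0.34, [346.0, 212.0, 10.0, 10.0], 63)]
jaw_head [(0.74, [328.0, 210.0, 58.0, 15.0], 191), (0.65, [166.0, 258.0, 30.0, 24.0], 578)]
jaw_grip [(0.48, [328.0, 209.0, 62.0, 13.0], 200), (0.35, [165.0, 258.0, 30.0, 27.0], 568)]
cap []
tube_rim [(0.74, [278.0, 211.0, 29.0, 25.0], 427)]
spray_can [(0.82, [154.0, 210.0, 32.0, 28.0], 694), (0.72, [326.0, 210.0, 58.0, 13.0], 250)]
glue [(0.63, [383.0, 175.0, 25.0, 21.0], 286)]
tin []
```

Run:
```python
import cv2
a=cv2.imread("pics/scene0.png")[130:330,150:470]; b=cv2.imread("pics/top0.png")[140:300,120:440]
cv2.imwrite("pics/s0c.png",cv2.resize(a,(800,500),interpolation=cv2.INTER_CUBIC)); cv2.imwrite("pics/t0c.png",cv2.resize(b,(800,400),interpolation=cv2.INTER_CUBIC))
```

```text
(no output)
```

View pics/s0c.png

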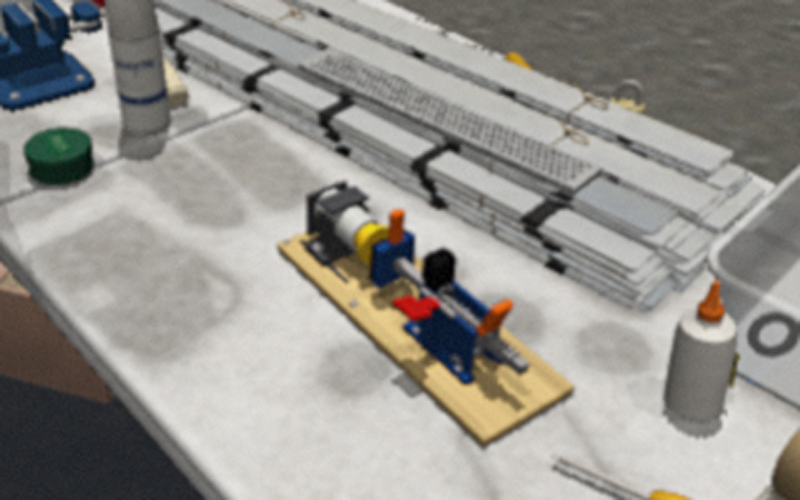

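View pics/t0c.png

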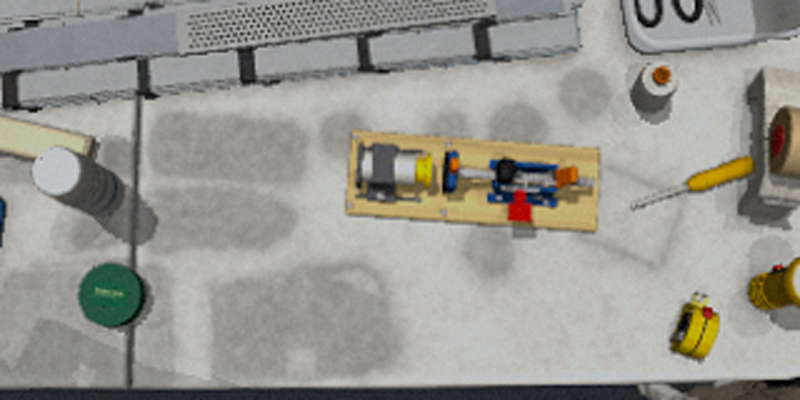

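The scene view shows the clamp on its board, with the tube at the left end, the yellow cap, the blue jaw with its orange grip, the red tab and the orange trigger. In the top view (full-picture pixels) the board's corners are near (261,192), (360,199), (359,232) and (258,226).

Run:
```python
from h import *
uv=np.array([[352,131],[600,148],[598,231],[346,215]])/2.5+[120,140]
P=atz("top",uv,12); print(np.round(P,1)); print([np.linalg.norm(P[i]-P[(i+1)%4]).round(1) for i in range(4)])
for cam,q in(("top",[(428,168),(566,176),(519,207),(454,164),(507,172)]),):
    uv=np.array(q)/2.5+[120,140]
    for u,z in zip(uv,(50,95,77,109,99)): print(z,atz(cam,u,z).round(1))
uv=np.array([[280,243],[572,387],[487,442]])/2.5+[150,130]
print(atz("scene",uv,12).round(1))
s=read_state(); print(calibration("wrist")["hand_eye"],calibration("wrist")["mtx"])
```

```text
[[ 669.    99.6   12. ]
 [ 646.9 -222.4   12. ]
 [ 538.1 -215.3   12. ]
 [ 559.4  106.8   12. ]]
[np.float64(322.8), np.float64(109.0), np.float64(322.8), np.float64(109.9)]
50 [[612.6   4.   50. ]]
95 [[ 593.8 -159.7   95. ]]
77 [[ 559.  -104.5   77. ]]
109 [[605.6 -23.7 109. ]]
99 [[597.9 -87.9  99. ]]
[[ 564.8  105.4   12. ]
 [ 642.8 -221.    12. ]
 [ 538.5 -216.7   12. ]]
[[ 4.57501509e-04 -9.59513566e-01 -2.81662045e-01  8.25296209e+01]
 [ 9.99999892e-01  4.63397798e-04  4.56752572e-05  1.22514609e+00]
 [ 8.66955425e-05 -2.81662035e-01  9.59513674e-01 -1.78937969e+02]
 [ 0.00000000e+00  0.00000000e+00  0.00000000e+00  1.00000000e+00]] [[318.47559711   0.         277.5700442 ]
 [  0.         318.47559711 206.09277825]
 [  0.           0.           1.        ]]
```

```bash
python3 -m jog '[[0,[0,0,0],0.0438],[0,[0,0,0],0.0438],[0,[0,0,0],0.0438],[0,[0,0,0],0.0438],[0,[0,0,0],0.0438],[0,[0,0,0],0.0438],[0,[0,0,0],0.0438],[0,[0,0,0],0.0438],[0,[0,0,0],0.0438]]' && python3 -m jog '[[0,[-0.7,0.427,0],0],[0,[-0.7,0.427,0],0],[0,[-0.7,0.427,0],0],[0,[-0.7,0.427,0],0],[0,[-0.7,0.427,0],0],[0,[-0.7,0.427,0],0],[0,[-0.7,0.427,0],0],[0,[-0.7,0.427,0],0],[0,[-0.7,0.427,0],0],[0,[-0.7,0.427,0],0],[0,[-0.7,0.427,0],0],[0,[-0.7,0.427,0],0],[0,[-0.7,0.427,0],0],[0,[-0.7,0.427,0],0],[0,[-0.7,0.427,0],0],[0,[-0.7,0.427,0],0],[0,[-0.7,0.427,0],0],[0,[-0.7,0.427,0],0],[0,[-0.7,0.427,0],0],[0,[-0.7,0.427,0],0]]'
python3 - <<'E'
from h import *
s=read_state(); im=camera("wrist"); cv2.imwrite("pics/w1.png",im[:,:,::-1]); np.save("w1T.npy",wristT(s)); print(s["eef_pos"],s["eef_rot"],s["clock"])
E
```

```text
clock: 2.0
eef_pos: [214.1, 506.6, 205.5]
eef_rot: [3.142, 0.0, 1.498]
wrist_force: [-0.3, -0.3, -0.1]
finger_gap: 25.3
finger_force: 0.0
clock: 4.0
eef_pos: [593.5, -222.2, 205.4]
eef_rot: [3.142, 0.0, 1.503]
wrist_force: [0.0, 0.2, 0.3]
finger_gap: 0.8
finger_force: 0.0
[ 593.48255135 -222.19708889  205.39483447] [3.14151979e+00 6.32612936e-06 1.50325667e+00] 4.0
```

View pics/w1.png

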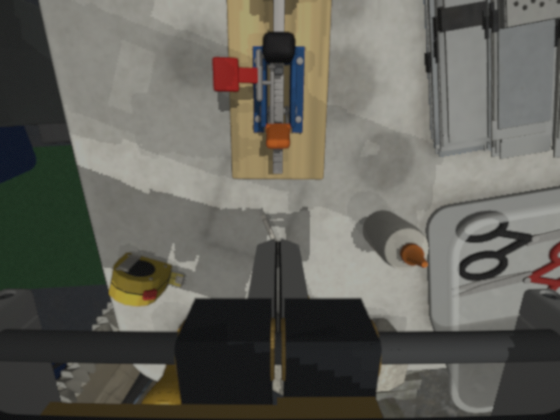

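The wrist view shows the board's rear corners at (233,178) and (324,178), the trigger at (278,135), the red tab at (227,74) and the handle at (278,47). The cap is above the frame.

Run:
```python
from h import *
T=np.load("w1T.npy")
for n,u,z in(("bl",(233,178),12),("br",(324,178),12),("bl top",(229,0),12),("br top",(330,0),12),("trig top front",(278,127),98),("trig top rear?",(278,138),94),("trig bottom of orange",(278,147),85),("trigL",(267,135),95),("trigR",(290,135),95),("tab",(227,74),77),("tabL",(214,74),77),("tabR",(240,74),77),("tabtop",(227,57),77),("tabbot",(227,91),77),("hand",(279,47),99)):
    P=atz("wrist",u,z,T)[0]
    d=P[:2]-[601.5,-85.3]; a=-.068; print(n,P.round(1),"clamp x,y",round(d[0]*np.cos(a)+d[1]*np.sin(a),1),round(-d[0]*np.sin(a)+d[1]*np.cos(a),1))
```

```text
bl [ 541.5 -209.6   12. ] clamp x,y -51.4 -128.1
br [ 649.4 -216.9   12. ] clamp x,y 56.7 -128.0
bl top [556.7 -22.5  12. ] clamp x,y -48.9 59.6
br top [661.1 -29.5  12. ] clamp x,y 55.7 59.7
trig top front [ 598.9 -150.8   98. ] clamp x,y 1.8 -65.5
trig top rear? [ 598.2 -160.6   94. ] clamp x,y 1.9 -75.3
trig bottom of orange [ 597.7 -169.4   85. ] clamp x,y 1.9 -84.2
trigL [ 588.7 -157.2   95. ] clamp x,y -7.9 -72.6
trigR [ 609.1 -158.6   95. ] clamp x,y 12.5 -72.6
tab [ 556.1 -102.    77. ] clamp x,y -44.2 -19.8
tabL [ 544.4 -101.2   77. ] clamp x,y -55.9 -19.7
tabR [ 567.8 -102.8   77. ] clamp x,y -32.4 -19.8
tabtop [557.6 -87.9  77. ] clamp x,y -43.6 -5.6
tabbot [ 554.5 -116.5   77. ] clamp x,y -44.7 -34.3
hand [604.  -86.9  99. ] clamp x,y 2.6 -1.4
```

```bash
python3 -m jog '[[0,[0.9,0,0],0],[0,[0.9,0,0],0],[0,[0.9,0,0],0],[0,[0,0,0],0],[0,[0,0,0],0]]'
python3 - <<'E'
from h import *
s=read_state(); im=camera("wrist"); np.save("w2T.npy",wristT(s)); print(s["eef_pos"])
for q in("trigger_tip","lever_tab","jaw_head","jaw_grip","cap","tube_rim"):
    r=regions_of("wrist",q); print(q,[(round(x["conf"],2),np.round(x["rect"]).tolist()) for x in r[:2]])
cv2.imwrite("pics/w2.png",cv2.resize(im[0:250,180:380,::-1],(600,750),interpolation=cv2.INTER_CUBIC)[:600])
E
```

```text
clock: 4.55
eef_pos: [602.1, -85.2, 205.5]
eef_rot: [3.141, 0.0, 1.505]
wrist_force: [0.9, 0.2, -0.3]
finger_gap: 0.3
finger_force: 0.0
[602.13010033 -85.20114117 205.54953341]
trigger_tip [(0.66, [286.0, 233.0, 4.0, 16.0])]
lever_tab [(0.92, [248.0, 218.0, 56.0, 48.0]), (0.45, [281.0, 180.0, 49.0, 121.0])]
jaw_head [(0.58, [282.0, 182.0, 48.0, 121.0])]
jaw_grip [(0.65, [281.0, 182.0, 51.0, 120.0])]
cap [(0.82, [280.0, 97.0, 44.0, 25.0]), (0.36, [281.0, 181.0, 49.0, 118.0])]
tube_rim [(0.96, [284.0, 53.0, 71.0, 106.0])]
```

View pics/w2.png

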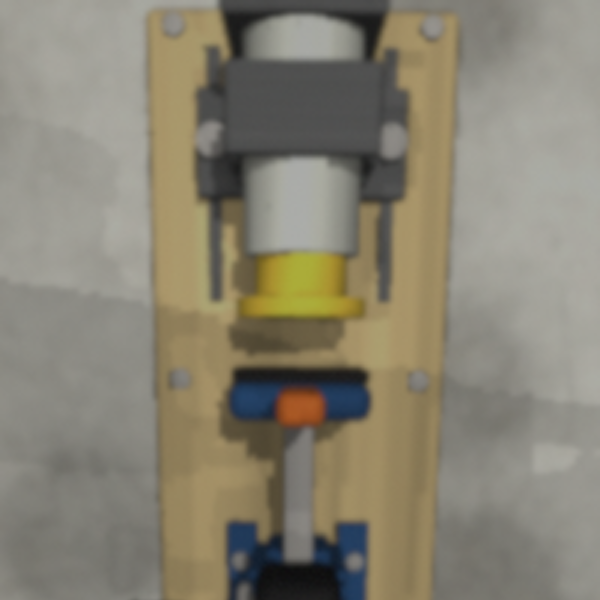

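The close wrist view (3x crop from column 180) shows the tube rim at crop row 253, the cap flange at rows 297–318, the pad front at row 368, and the orange grip at (301,405).

Run:
```python
from h import *
T=np.load("w2T.npy")
for n,u,z in(("rim",(300,253),69),("flange rear",(300,297),71),("flange front",(300,318),71),("pad front",(300,368),72),("grip top",(301,405),109),("board L front",(149,11),12),("board R front",(459,13),12),("tab",(180*0+(230-180)*3,650),77),("cheekL",(228,522),64),("cheekR",(368,522),64)):
    P=atz("wrist",(u[0]/3+180,u[1]/3),z,T)[0]
    d=P[:2]-[601.5,-85.3]; a=-.068; print(n,P.round(1),"clamp x,y",round(d[0]*np.cos(a)+d[1]*np.sin(a),1),round(-d[0]*np.sin(a)+d[1]*np.cos(a),1))
```

```text
rim [611.8  23.6  69. ] clamp x,y 2.8 109.3
flange rear [610.9  10.4  71. ] clamp x,y 2.9 96.2
flange front [610.5   4.2  71. ] clamp x,y 2.9 89.9
pad front [609.6 -11.   72. ] clamp x,y 3.0 74.6
grip top [609.  -20.1 109. ] clamp x,y 3.0 65.6
board L front [565.4 110.9  12. ] clamp x,y -49.4 193.3
board R front [672.5 103.4  12. ] clamp x,y 58.0 193.0
tab [ 552.9 -100.    77. ] clamp x,y -47.4 -18.0
cheekL [582.  -60.3  64. ] clamp x,y -21.2 23.6
cheekR [629.4 -63.4  64. ] clamp x,y 26.4 23.7
```

```bash
python3 -m jog '[[0,[-0.9,0.05,0],0],[0,[-0.9,0,0],0],[0,[-0.9,0,0],0],[0,[0,0,0.85],0],[0,[0,0,0.85],0],[0,[0,0,0.8],0],[0,[0.3,0,0],0],[0,[0.3,0,0],0],[0,[0,0,0],0]]'; python3 -m jog '[[0,[0.2,0,0],0],[0,[0.1,0,0],0],[0,[0.0,0,0],0]]'
```

```text
clock: 5.8
eef_pos: [598.9, -188.8, 83.3]
eef_rot: [3.138, 0.001, 1.506]
wrist_force: [0.7, 0.3, 0.5]
finger_gap: 0.5
finger_force: 0.0
clock: 6.1
eef_pos: [599.3, -175.9, 82.2]
eef_rot: [3.139, 0.002, 1.504]
wrist_force: [-0.3, -4.2, 1.1]
finger_gap: 0.4
finger_force: 2.1
```

```bash
python3 -m jog '[[0,[0.12,0,0],0],[0,[0.12,0,0],0],[0,[0.12,0,0],0],[0,[0.1,0,0],0],[0,[0,0,0],0]]'; python3 -m jog '[[0,[0.04,0,0],0],[0,[0.0,0,0],0]]'
```

```text
clock: 6.6
eef_pos: [600.7, -153.3, 82.1]
eef_rot: [3.139, 0.002, 1.503]
wrist_force: [0.2, -6.2, 2.4]
finger_gap: 0.6
finger_force: 3.0
clock: 6.8
eef_pos: [600.8, -151.8, 82.2]
eef_rot: [3.139, 0.002, 1.503]
wrist_force: [-0.5, -8.4, 2.1]
finger_gap: 0.5
finger_force: 4.0
```

```bash
python3 -m jog '[[0,[0.05,0,0],0],[0,[0.0,0,0],0]]';python3 -m jog '[[0,[0.05,0,0],0],[0,[0.0,0,0],0]]'; python3 -m jog '[[0,[0.03,0,0],0],[0,[0.0,0,0],0]]'
```

```text
clock: 7.0
eef_pos: [601.0, -149.7, 82.3]
eef_rot: [3.139, 0.003, 1.503]
wrist_force: [-0.0, -9.9, 3.0]
finger_gap: 0.4
finger_force: 5.1
clock: 7.2
eef_pos: [601.0, -148.9, 82.3]
eef_rot: [3.138, 0.006, 1.503]
wrist_force: [-1.7, -21.3, 2.4]
finger_gap: 0.2
finger_force: 10.2
clock: 7.4
eef_pos: [601.1, -148.7, 82.4]
eef_rot: [3.138, 0.007, 1.502]
wrist_force: [-2.1, -29.1, 1.4]
finger_gap: 0.6
finger_force: 14.2
```

```bash
python3 -m jog '[[0,[-0.25,0,0],0],[0,[-0.25,0,0],0],[0,[-0.3,0,0],0],[0,[0,0,0],0],[0,[0,0,0],0],[0,[0,0,0],0]]'
python3 - <<'E'
from h import *
s=read_state(); im=camera("scene"); cv2.imwrite("pics/s1.png",im[:,:,::-1])
E
```

```text
clock: 8.0
eef_pos: [598.0, -183.7, 80.4]
eef_rot: [-3.142, -0.0, 1.504]
wrist_force: [0.4, 0.5, -0.2]
finger_gap: 0.7
finger_force: 0.0
```

```bash
python3 -m jog '[[0,[0.14,0,0],0],[0,[0.12,0,0],0],[0,[0.12,0,0],0],[0,[0.12,0,0],0],[0,[0.08,0,0],0],[0,[0,0,0],0]]';python3 -m jog '[[0,[0.06,0,0],0],[0,[0,0,0],0]]'
```

```text
clock: 8.65
eef_pos: [600.4, -155.8, 81.4]
eef_rot: [3.14, 0.002, 1.504]
wrist_force: [-0.6, -10.6, 3.3]
finger_gap: 0.7
finger_force: 5.0
clock: 8.85
eef_pos: [600.5, -153.0, 81.3]
eef_rot: [3.14, 0.002, 1.503]
wrist_force: [0.5, -10.4, 3.8]
finger_gap: 0.4
finger_force: 5.2
```

```bash
python3 -m jog '[[0,[0.04,0,0],0],[0,[0,0,0],0]]'
```

```text
clock: 9.05
eef_pos: [600.6, -151.3, 81.3]
eef_rot: [3.14, 0.003, 1.503]
wrist_force: [-0.1, -11.9, 3.5]
finger_gap: 0.7
finger_force: 5.9
```

```bash
python3 -m jog '[[0,[0.04,0,0],0],[0,[0,0,0],0]]'
```

```text
clock: 9.25
eef_pos: [600.7, -149.7, 81.4]
eef_rot: [3.14, 0.003, 1.503]
wrist_force: [-0.3, -14.0, 4.5]
finger_gap: 0.5
finger_force: 7.2
```

```bash
python3 -m jog '[[0,[-0.25,0,0],0],[0,[-0.25,0,0],0],[0,[-0.22,0,0],0],[0,[0,0,0],0],[0,[0,0,0],0],[0,[0,0,0],0]]'; python3 -m jog '[[0,[0.1,0,0],0],[0,[0.1,0,0],0],[0,[0,0,0],0]]'
```

```text
clock: 9.85
eef_pos: [597.9, -183.7, 80.4]
eef_rot: [-3.141, -0.0, 1.504]
wrist_force: [-0.4, 0.1, -0.4]
finger_gap: 0.7
finger_force: 0.0
clock: 10.15
eef_pos: [598.8, -174.1, 80.8]
eef_rot: [3.141, 0.001, 1.504]
wrist_force: [0.2, -6.8, 0.6]
finger_gap: 0.8
finger_force: 3.2
```

```bash
python3 -m jog '[[0,[0.05,0,0],0],[0,[0,0,0],0]]';python3 -m jog '[[0,[0.05,0,0],0],[0,[0,0,0],0]]'
```

```text
clock: 10.35
eef_pos: [599.0, -172.5, 81.1]
eef_rot: [3.14, 0.002, 1.504]
wrist_force: [-1.0, -9.4, 3.2]
finger_gap: 0.5
finger_force: 4.9
clock: 10.55
eef_pos: [599.2, -170.2, 81.3]
eef_rot: [3.14, 0.002, 1.503]
wrist_force: [-1.2, -10.7, 2.9]
finger_gap: 0.5
finger_force: 5.3
```

```bash
python3 -m jog '[[0,[0.03,0,0],0],[0,[0,0,0],0]]'
```

```text
clock: 10.75
eef_pos: [599.4, -168.8, 81.3]
eef_rot: [3.14, 0.002, 1.503]
wrist_force: [-1.1, -10.1, 4.1]
finger_gap: 0.5
finger_force: 5.6
```

```bash
python3 -m jog '[[0,[0.03,0,0],0],[0,[0,0,0],0]]'
```

```text
clock: 10.95
eef_pos: [599.5, -167.6, 81.4]
eef_rot: [3.14, 0.003, 1.503]
wrist_force: [-1.0, -12.6, 4.5]
finger_gap: 0.5
finger_force: 6.7
```

```bash
python3 -m jog '[[0,[0.03,0,0],0],[0,[0,0,0],0]]'
```

```text
clock: 11.15
eef_pos: [599.6, -166.8, 81.6]
eef_rot: [3.139, 0.004, 1.503]
wrist_force: [-1.7, -17.6, 5.2]
finger_gap: 1.0
finger_force: 8.7
```

```bash
python3 -m jog '[[0,[-0.25,0,0],0],[0,[-0.25,0,0],0],[0,[0,0,-0.8],0],[0,[0,0,-0.8],0],[0,[0.7,0,-0.7],0],[0,[0.8,0,0],0],[0,[0.6,0,0],0],[0,[0,0,0],0],[0,[0,0,0],0],[0,[0,0,0],0]]'
python3 - <<'E'
from h import *
s=read_state(); im=camera("wrist"); np.save("w3T.npy",wristT(s)); print(s["eef_pos"])
cv2.imwrite("pics/w3.png",cv2.resize(im[40:290,180:380,::-1],(600,750),interpolation=cv2.INTER_CUBIC)[:600])
E
```

```text
clock: 12.15
eef_pos: [604.5, -86.0, 195.2]
eef_rot: [-3.141, -0.0, 1.503]
wrist_force: [0.4, 0.3, 0.1]
finger_gap: 0.6
finger_force: 0.0
[604.52124667 -85.95943639 195.19659094]
```

View pics/w3.png

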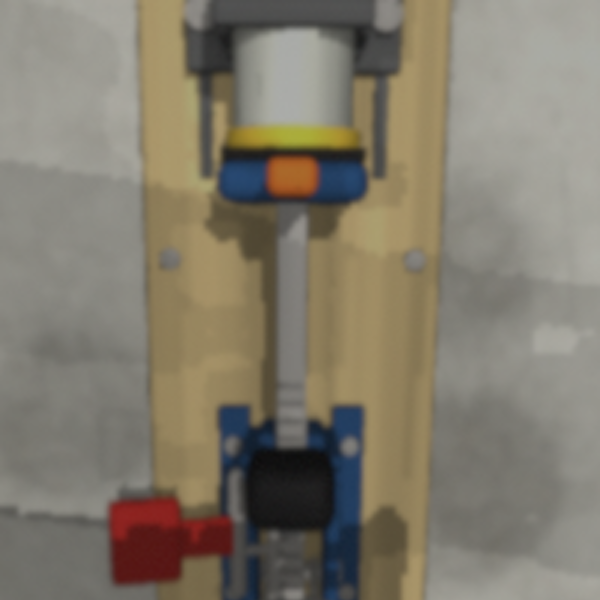

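The cap's flange now sits against the tube with no gap (crop rows 127–150). The tab is centred at crop (146,541) and the grip at (292,176).

Run:
```python
from h import *
T=np.load("w3T.npy"); s=read_state()
for n,u,z in(("flange rear",(292,127),71),("pad front",(292,150),72),("grip",(292,176),109),("tab",(146,541),77),("tabL",(110,541),77),("tabR",(181,541),77),("tabF",(146,499),77),("tabB",(148,583),77)):
    P=atz("wrist",(u[0]/3+180,u[1]/3+40),z,T)[0]
    d=P[:2]-[601.5,-85.3]; a=-.068; R=lambda d:np.round([d[0]*np.cos(a)+d[1]*np.sin(a),-d[0]*np.sin(a)+d[1]*np.cos(a)],1); print(n,P.round(1),R(d),"from TCP (tool y,x)",R(P[:2]-s["eef_pos"][:2]))
```

```text
flange rear [611.9  23.7  71. ] [  3.  109.4] from TCP (tool y,x) [-1.0e-01  1.1e+02]
pad front [611.5  17.1  72. ] [  3.  102.9] from TCP (tool y,x) [-1.000e-01  1.035e+02]
grip [610.9   8.2 109. ] [ 3.  93.9] from TCP (tool y,x) [-0.  94.5]
tab [ 555.3 -101.    77. ] [-45.  -18.8] from TCP (tool y,x) [-48.  -18.2]
tabL [ 543.5 -100.2   77. ] [-56.8 -18.8] from TCP (tool y,x) [-59.9 -18.2]
tabR [ 566.8 -101.8   77. ] [-33.5 -18.8] from TCP (tool y,x) [-36.5 -18.2]
tabF [556.9 -86.7  77. ] [-44.4  -4.4] from TCP (tool y,x) [-47.4  -3.8]
tabB [ 554.4 -115.7   77. ] [-45.  -33.6] from TCP (tool y,x) [-48. -33.]
```

```bash
python3 -m jog '[[0,[-0.18,-0.48,0],0],[0,[-0.18,-0.48,0],0],[0,[0,0,0.7],0],[0,[0,0,0.8],0],[0,[0,0,0.7],0],[0,[0,0,0],0]]'; python3 -m jog '[[0,[0,0,0.12],0],[0,[0,0,0.12],0],[0,[0,0,0.12],0],[0,[0,0,0],0]]'
```

```text
clock: 12.8
eef_pos: [553.2, -100.2, 81.4]
eef_rot: [-3.134, -0.001, 1.502]
wrist_force: [0.4, 0.0, -0.4]
finger_gap: 0.2
finger_force: 0.0
clock: 13.2
eef_pos: [556.1, -100.2, 68.8]
eef_rot: [3.14, 0.001, 1.503]
wrist_force: [0.4, 0.0, 0.3]
finger_gap: 0.4
finger_force: 0.0
```

```bash
python3 -m jog '[[0,[0,0,0.1],0],[0,[0,0,0.05],0],[0,[0,0,0],0]]'
```

```text
clock: 13.5
eef_pos: [556.7, -100.2, 61.8]
eef_rot: [3.138, 0.001, 1.503]
wrist_force: [-1.3, -0.7, 5.4]
finger_gap: 0.3
finger_force: 2.8
```

```bash
python3 -m jog '[[0,[0,0,0.06],0],[0,[0,0,0],0]]'; python3 -m jog '[[0,[0,0,0.06],0],[0,[0,0,0],0]]'
python3 - <<'E'
from h import *
s=read_state(); im=camera("wrist"); np.save("w4T.npy",wristT(s))
cv2.imwrite("pics/w4.png",im[:,:,::-1])
E
```

```text
clock: 13.7
eef_pos: [557.0, -100.2, 61.2]
eef_rot: [3.137, 0.001, 1.503]
wrist_force: [-12.0, 1.4, 31.7]
finger_gap: 0.2
finger_force: 17.2
clock: 13.9
eef_pos: [557.2, -100.3, 60.6]
eef_rot: [3.136, 0.001, 1.504]
wrist_force: [-25.8, 4.3, 59.9]
finger_gap: 0.1
finger_force: 32.8
```

View pics/w4.png

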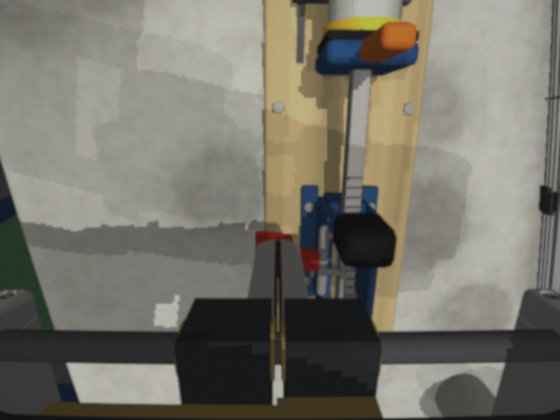

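Pixel check: the finger sits on the red tab at (275,240), and the force rose sharply at z≈60.6, so the lever is at its stop. Next I lift off and check the lever before touching the jaw.

```bash
python3 -m jog '[[0,[0,0,-0.6],0],[0,[0,0,-0.8],0],[50,[0,0,-0.8],0],[50,[0,0,0],0],[50,[0,0,0],0]]'
python3 - <<'E'
from h import *
s=read_state(); im=camera("wrist"); print(s["eef_pos"])
T=wristT(s); print(proj("wrist",[[555.3,-101,77],[557,-101,60],[610.9,8.2,109]],T).round(0))
for q in("lever_tab","jaw_grip"):
    r=regions_of("wrist",q); print(q,[(round(x["conf"],2),np.round(x["rect"]).tolist()) for x in r[:2]])
cv2.imwrite("pics/w5.png",im[:,:,::-1])
E
```

```text
clock: 14.45
eef_pos: [556.0, -99.9, 165.3]
eef_rot: [3.139, 0.001, 1.503]
wrist_force: [-0.2, 1.1, -0.3]
finger_gap: 21.0
finger_force: 0.0
[556.00823861 -99.93360528 165.31132942]
[[276. 213.]
 [278. 207.]
 [346.  71.]]
lever_tab [(0.93, [292.0, 221.0, 59.0, 67.0]), (0.21, [334.0, 61.0, 52.0, 10.0])]
jaw_grip [(0.61, [334.0, 158.0, 62.0, 194.0])]
```

View pics/w5.png

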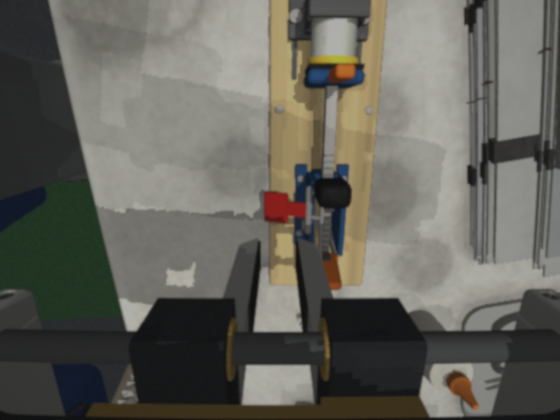

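The tab is centred at (277,207), which matches its projection at z=60 mm, so the lever is down. The grip is at (343,72). I move over it and pinch.

```bash
python3 -m jog '[[50,[0.75,0.32,0],0],[50,[0.75,0.32,0],0],[50,[0.73,0.31,0],0],[50,[0,0,0],0],[50,[0,0,0.8],0],[50,[0,0,0.8],0],[50,[0,0,0],0]]' && python3 -m jog '[[0,[0,0,0],0],[0,[0,0,0],0],[0,[0,0,0],0],[0,[0,0,0],0],[0,[0,0,0],0],[0,[0,0,0],0]]' 15
```

```text
clock: 15.3
eef_pos: [607.5, 7.9, 78.5]
eef_rot: [-3.132, 0.0, 1.503]
wrist_force: [-0.7, 0.1, -0.7]
finger_gap: 49.4
finger_force: 0.0
clock: 15.9
eef_pos: [610.5, 8.3, 84.7]
eef_rot: [3.141, 0.0, 1.503]
wrist_force: [-3.0, 0.3, 6.5]
finger_gap: 13.9
finger_force: 15.0
```

```bash
python3 -m jog '[[0,[-0.1,0,0],0],[0,[-0.1,0,0],0],[0,[-0.1,0,0],0],[0,[-0.1,0,0],0],[0,[-0.1,0,0],0],[0,[0,0,0],0]]' 25
```

```text
clock: 16.5
eef_pos: [608.7, -16.8, 84.7]
eef_rot: [3.141, -0.0, 1.503]
wrist_force: [-4.7, 0.1, 6.9]
finger_gap: 13.5
finger_force: 25.0
```

```bash
python3 -m jog '[[0,[-0.1,0,0],0],[0,[-0.06,0,0],0],[0,[0,0,0],0]]'
```

```text
clock: 16.8
eef_pos: [608.1, -24.5, 84.7]
eef_rot: [3.142, -0.0, 1.503]
wrist_force: [-5.1, 1.5, 7.6]
finger_gap: 13.8
finger_force: 25.0
```

```bash
python3 -m jog '[[0,[-0.1,0,0],0],[0,[-0.1,0,0],0],[0,[0,0,0],0]]'; python3 -m jog '[[0,[-0.1,0,0],0],[0,[-0.1,0,0],0],[0,[0,0,0],0]]'
```

```text
clock: 17.1
eef_pos: [607.6, -31.9, 84.6]
eef_rot: [3.142, -0.004, 1.504]
wrist_force: [-3.3, 17.9, 6.8]
finger_gap: 13.7
finger_force: 25.0
clock: 17.4
eef_pos: [606.9, -41.0, 84.2]
eef_rot: [-3.141, -0.005, 1.505]
wrist_force: [-0.9, 24.1, 4.0]
finger_gap: 12.9
finger_force: 25.0
```

```bash
python3 -m jog '[[50,[0,0,0],0],[50,[0,0,0],0],[50,[0,0,0],0],[50,[0,0,-0.8],0],[50,[0,0,-0.8],0],[50,[-0.5,0,-0.8],0],[50,[0,0,0],0],[50,[0,0,0],0]]'
python3 - <<'E'
from h import *
s=read_state(); im=camera("wrist"); np.save("w6T.npy",wristT(s)); print(s["eef_pos"])
cv2.imwrite("pics/w6.png",cv2.resize(im[0:250,180:380,::-1],(480,600),interpolation=cv2.INTER_CUBIC))
E
```

```text
clock: 18.2
eef_pos: [605.2, -70.2, 204.3]
eef_rot: [3.14, 0.0, 1.502]
wrist_force: [0.1, -0.1, -0.8]
finger_gap: 50.0
finger_force: 0.0
[605.21121769 -70.15687989 204.3354067 ]
```

View pics/w6.png

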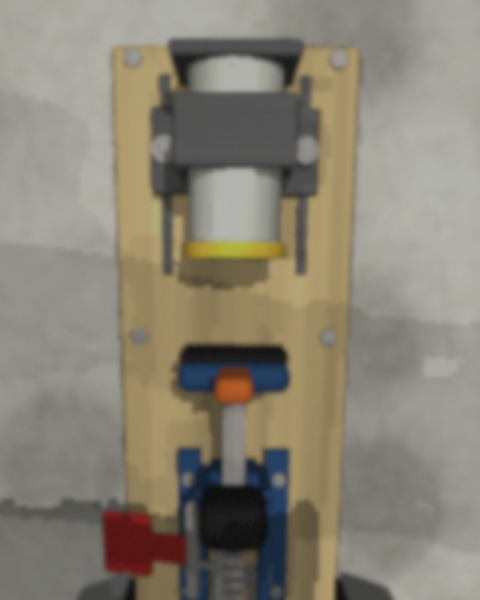

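The cap is home with the flange against the rim (row 243). The jaw is back with its grip at crop (234,386), and the lever is down. I measure the jaw's position.

Run:
```python
from h import *
T=np.load("w6T.npy")
for n,u,z in(("flange rear",(234,243),71),("pad front",(234,347),72),("grip",(234,386),109),("grip rear top",(234,403),109),("grip front top",(234,372),109),("tab",(128,543),60)):
    P=atz("wrist",(u[0]/2.4+180,u[1]/2.4),z,T)[0]
    d=P[:2]-[601.5,-85.3]; a=-.068; print(n,P.round(1),np.round([d[0]*np.cos(a)+d[1]*np.sin(a),-d[0]*np.sin(a)+d[1]*np.cos(a)],1))
```

```text
flange rear [611.9  23.6  71. ] [  3.  109.3]
pad front [609.2 -16.3  72. ] [ 3.  69.3]
grip [608.5 -26.6 109. ] [ 3. 59.]
grip rear top [608.  -32.8 109. ] [ 3.  52.9]
grip front top [608.8 -21.6 109. ] [ 3. 64.]
tab [ 555.7 -100.9   60. ] [-44.6 -18.7]
```

```bash
python3 -m jog '[[50,[0.87,0,0],0],[50,[0,0,0],0],[50,[0,0,0.8],0],[50,[0,0,0.8],0],[50,[0,0,0.65],0],[50,[0,0,0],0],[50,[0,0,0],0],[0,[0,0,0],0],[0,[0,0,0],0],[0,[0,0,0],0],[0,[0,0,0],0],[0,[0,0,0],0]]' 40; python3 -m jog '[[0,[-0.04,0,0],0],[0,[0,0,0],0]]';  python3 -m jog '[[0,[-0.04,0,0],0],[0,[0,0,0],0]]'
```

```text
clock: 19.45
eef_pos: [608.0, -26.1, 91.7]
eef_rot: [-3.142, -0.0, 1.503]
wrist_force: [-10.1, 1.5, 7.2]
finger_gap: 13.7
finger_force: 34.8
clock: 19.65
eef_pos: [607.9, -26.3, 91.8]
eef_rot: [-3.141, -0.003, 1.504]
wrist_force: [-1.8, 13.0, 4.4]
finger_gap: 13.2
finger_force: 40.0
clock: 19.85
eef_pos: [607.9, -26.5, 91.9]
eef_rot: [-3.141, -0.006, 1.504]
wrist_force: [-0.7, 23.4, 4.2]
finger_gap: 13.8
finger_force: 40.1
```

Pulling with 23 N doesn't move the jaw, so it is against its stop. I relax the pull, release and clear.

```bash
python3 -m jog '[[0,[0.06,0,0],0],[50,[0,0,0],0],[50,[0,0,0],0],[50,[0,0,0],0],[50,[0,0,-0.8],0],[50,[0,0,-0.8],0],[50,[0,0,-0.8],0],[50,[0,0,0],0],[50,[0,0,0],0],[50,[0,0,0],0]]'
python3 - <<'E'
from h import *
s=read_state(); T=wristT(s); im=camera("wrist")
hsv=cv2.cvtColor(im,cv2.COLOR_RGB2HSV)
uv=proj("wrist",[[608.5,-26.6,109],[555.7,-100.9,60]],T); print(uv.round(1))
for n,(u,v),lo,hi in(("grip",uv[0],8,18),("tab",uv[1],0,5)):
    m=cv2.inRange(hsv,(lo,150,70),(hi,255,255)); y,x=np.nonzero(m); k=np.hypot(x-u,y-v)<14; print(n,k.sum(),x[k].mean().round(1),y[k].mean().round(1))
sign_off(); print(read_state()["wrist_force"])
E
```

```text
clock: 20.85
eef_pos: [607.5, -27.3, 210.0]
eef_rot: [-3.139, -0.0, 1.503]
wrist_force: [0.3, 0.0, -0.4]
finger_gap: 50.2
finger_force: 0.0
[[278.6 206.8]
 [236.4 260.1]]
grip 218 277.8 204.4
tab 240 242.0 260.8
the job is handed in; nothing more can be done
the job is handed in; nothing more can be done
```

I pressed the cap home in three strokes and stopped at about 18 N when it seated, then pressed the release lever down and slid the jaw back to its stop; the job was handed in at about 21 s, with no verdict shown.

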